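# Seat the wafer chuck in the spin processor

## Task

Take the wafer chuck out of its storage stand and put its tapered shank into the spindle of the spin processor, turning it by feel until the drive slots drop over the two dogs. Then push it fully home against the stiff collar, so that the flange lies flush on the spindle face, and let go; do not force it (never load the spindle with more than 50 N) and leave the bottle, wafer cassette and wafer carrier where they are.

Things in the scene. Friction and masses are not known exactly. Their poses are not given: they have to be found in the camera images.
- chuck: Aluminium wafer chuck, 0.28 to 0.46 kg, upright with its flange resting on the stand. Origin: on its axis in the plane of the flange's underside; z up. Below it: steel taper shank 36 mm long, 24 mm thick at the flange, 13.5 mm near the tip. Above: round flange, diameter 64, 10 mm thick, with two drive slots 13 mm wide, cut through and open at the rim, on the +x and -x sides. Alike after a half turn.
- hub (a point): Centre of the top of the chuck's hub, 40 mm above the chuck's origin; axes as the chuck. The hub is a block standing on the flange, 44 mm along x, 36 mm along y (flat faces to grip), 30 mm tall; a 2 mm raised round suction face lies on top of it.
- stand: Fixed grey block 84 x 84 x 55 mm, origin at the centre of its underside, with an upright 31 mm hole 46 mm deep in its top, in which the chuck's shank hangs loosely.
- spinner: Fixed bench spin processor: white housing 200 x 200 x 55 mm, origin at the centre of its underside, low round splash rim on it (radius 95 mm, up to 67 mm high). The steel spindle nose at its centre, 68 mm in diameter, has a flat top face 95 mm above the underside and in it an upright taper socket, 25.6 mm wide at the mouth, 0.8 mm wider all round than the shank when home.
- seat (a point): Centre of the spindle nose's face, on the spindle axis, 95 mm above the bench; z up, x along the housing's x axis. The chuck is home when its origin is here (with slots on the dogs and collar pushed down).
- dog_tops (a point): Point on the spindle axis level with the dogs' tops, 8 mm above the face. Two dogs 9 x 9 mm stand on the nose, opposite each other, 26.5 mm from the axis. The nose is braked (0.25 N m) at an unmeasured angle: the dogs' line is turned 0.12 to 1.12 rad anticlockwise (from above) from the housing's x axis. Off the dogs the flange stops at this height; slots within 0.05 rad of the dogs' line drop over them.
- collar_top (a point): Point on the spindle axis level with the top of the black collar round the socket's mouth (diameter 39 mm), 3 mm above the face. The collar stops the flange 3 mm above home; it gives way only under a push of about 12 N, then stays down.
- bottle: Closed white bottle, radius 30 mm, 150 mm tall, origin under its centre. Leave alone.
- cassette: Open white wafer cassette with wafers, 100 x 90 x 75 mm, origin under its centre. Leave alone.
- carrier: Round aluminium carrier plate with six wafers, 170 mm in diameter, 13 mm thick, origin under its centre. Leave alone.
There are look-alikes about, which are no part of the job. What is shaped like the chuck but blue is not meant.

How it is judged (in metres and radians):
On the way, in this order (a step that is already met when the one before it is completed fails the run):
1. the chuck is lifted clear of its stand (z of chuck in the frame of stand above 0.095 m), for 0.1 s.
2. the chuck's shank is in the spindle socket (z of chuck in the frame of seat below 0.012 m and horizontal distance between chuck and seat below 0.006 m and angle between chuck's own z axis and vertical below 0.15 rad), for 0.1 s.
3. the chuck is pushed home, flange on the spindle face (z of chuck in the frame of seat below 0.0012 m and horizontal distance between chuck and seat below 0.002 m and angle between chuck's own z axis and vertical below 0.04 rad), for 0.1 s.
At the end, for the whole second after the job is handed in: The chuck sits in the spindle, slots over the dogs, its flange underside within 1.2 mm of the spindle face, its axis within 2 mm of the spindle's and upright within 0.04 rad, at rest and released; bottle, cassette and carrier are where they were (all of step 3 and z of chuck in the frame of seat above -0.0015 m and linear speed of chuck below 0.01 m/s and contact force between chuck and the fingers below 0.1 N); the robot touches nothing.
It fails at once if the chuck is forced: more than 50 N between chuck and spin processor (contact force between chuck and spinner above 50 N).
It fails at once if the robot presses on the spin processor with more than 50 N (contact force between any of the fingers, the arm and spinner above 50 N).
It fails at once if the bottle is moved more than 20 mm or tipped (distance of bottle from where it was at the start of the episode above 0.02 m or angle between bottle's own z axis and vertical above 0.3 rad).
It fails at once if the cassette is moved more than 20 mm or tipped (distance of cassette from where it was at the start of the episode above 0.02 m or angle between cassette's own z axis and vertical above 0.3 rad).
It fails at once if the carrier is moved more than 20 mm or tipped (distance of carrier from where it was at the start of the episode above 0.02 m or angle between carrier's own z axis and vertical above 0.3 rad).
It also fails if it takes over 72 s, if anything falls off the work surface, if the arm or the gripper's body presses on something with over 40 N, if the wrist force passes 120 N, or if a joint passes its speed limit or range.

## Robot

A 6-joint arm with a two-finger parallel gripper is mounted at the origin on the work surface. World frame = base frame: x ahead of the robot, y to its left, z up, the work surface at z = 0. Lengths are in mm, angles in rad, forces in N, time in s.
With the tool pointing down it reaches from about 375 to 750 mm from the base axis. Payload 9 kg.
Tool frame: the origin (TCP) lies midway between the tips of the shut fingers; the grasp point (between the pads) lies 19 mm behind it; x points along the fingers, y is the direction in which the jaws open and shut, and the axes are right-handed (so a half turn about x gives the same grasp; the last joint's range is limited). The gripper opens to 85 mm and grips with 20 to 120 N. Pads are 22 mm wide; open, the fingers measure 114 mm over their backs; the gripper's body (76 mm by 85 mm) begins 54 mm behind the grasp point. The pads swing forward as they close: fully open they stand 13 mm farther back than shut.
Start: joints at [-1.365, 0.104, 0.097, 1.564, 0, 1.353], TCP at [246.749, -546.947, 231.331] pointing down, gripper open.
Joint ranges: [-2.99, 2.99], [-0.84, 1.86], [-1.1, 1.16], [-1.84, 2.11], [-1.51, 1.56], [-3.14, 3.14]. Speed limits (rad/s): [2.22, 2.22, 2.57, 3.14, 3.14, 3.14].

## Interface

Orientations are given as [roll, pitch, yaw] about the fixed x, y, z axes, in that order (R = Rz(yaw) Ry(pitch) Rx(roll)).
In Python, from plant import * gives the robot as it stands. The module is installed in compiled form; this text tells all that it offers.
- The arm moves only by the shell command python3 -m jog 'ROWS' [FORCE]. ROWS is JSON, a list of rows, each a list of 3 entries, a list of its own where there are three numbers: the finger opening in cm, from 0 to 8.54, then the shift along the tool's x, y, z in cm, then the turn, a rotation vector about the tool's x, y, z in rad. In form: [[hand, [dx, dy, dz], [wx, wy, wz]], ...]. A call has 1 to 10 rows; each row is the pose to reach, as a shift and turn from the pose measured when the call began, along the tool's axes at that moment; what a row does not reach only later rows make up. A row lasts 1/10 s, in which the tool goes at most 50 mm and 8.59 degrees, less where a joint would pass 70% of its speed; a pose out of reach is approached as far as the arm can. A call with a gripper value outside its range is refused whole. The fingers move at their own pace and stop on an object; FORCE is the grip in N (left out, the last holds). Time passes only in rows, so rows that repeat a pose let the fingers close. It gives the time, the measured TCP pose, the force and the opening at its end, in the units of the state.
- get_obs(): the state, without advancing time (a new reading comes with each control period).
- capture(name): name is "scene" or "top" or "wrist"; returns the picture (400x640x3 uint8, red, green, blue); there is no depth.
- camera_model(name): a dict with "K" (3x3 intrinsics, pixels), "extrinsics" (4x4, takes a point from camera to world coordinates); the wrist camera has in their place "T_tool_cam" (4x4, takes a point from camera to tool coordinates, whose origin is the TCP and whose axes are the tool frame's). Camera axes: x right, y down, z forward; pixel columns grow to the right and rows downward; lengths in mm; the calibration is good to about 2 mm. A picture is of the moment at which its call begins: read the wrist's pose just before it. camera_model takes no time and is no camera call.
- close_job(): hands the job in, once; it reports no verdict.
The state is a dict: "time_s": time; "joint_pos": joint angles; "qvel": joint speeds; "joint_torque": joint torques, N m; "position": TCP position; "eef_rot": TCP orientation; "contact_force": force on the tool from outside, world axes, zero at the start; "torque": the same for the moment, N m; "grip_width": finger opening in mm.
Only numpy, scipy, OpenCV 4.12 (cv2) and the standard library are available. Lean on these libraries where they do the work, as an engineer would, in place of code of your own. Each camera call takes 0.05 s, during which the arm holds its last target.

## Working session

There is one attempt and no reset: what is moved stays moved. The work goes in short steps, Python scripts to look and compute and a shell command to move; the robot and the scene stay as the last step left them, time stands still between calls to the robot, and variables do not carry over. Pictures are saved under pics/ and viewed, and the job is handed in when it is done.

```bash
mkdir -p pics; python3 - <<'E'
from plant import *
import cv2
for n in ["scene","top","wrist"]:
    o=get_obs()
    im=capture(n); cv2.imwrite(f"pics/{n}0.png",im[:,:,::-1])
    m=camera_model(n); print(n,{k:(v.tolist() if hasattr(v,'tolist') else v) for k,v in m.items()})
print(get_obs())
E
```

```text
scene {'K': [[403.75047165723714, 0.0, 319.5864110770169], [0.0, 403.75047165723714, 190.35485414841145], [0.0, 0.0, 1.0]], 'extrinsics': [[0.7688044040964754, 0.37701338469478, -0.5165275365388073, 1267.049434305998], [0.6394543861668546, -0.4454608496828601, 0.6266280550787651, -764.0573180872422], [0.0061543686787805954, -0.812050207290664, -0.5835551255754297, 794.3616852787007], [0.0, 0.0, 0.0, 1.0]]}
top {'K': [[473.6873184967202, 0.0, 320.41198438808004], [0.0, 473.6873184967202, 202.42504845945004], [0.0, 0.0, 1.0]], 'extrinsics': [[0.021040227302926165, -0.9806184019125256, 0.19479440101185103, 336.19196045869637], [-0.9997785567426628, -0.020562457503266674, 0.004474686467792432, -7.247563239107828], [-0.0003825083004257301, -0.19484541352557155, -0.9808338893591768, 1629.6197841029332], [0.0, 0.0, 0.0, 1.0]]}
wrist {'K': [[299.0157633011133, 0.0, 316.34708286788634], [0.0, 299.0157633011133, 196.95453545352194], [0.0, 0.0, 1.0]], 'T_tool_cam': [[0.0008530060713356808, -0.3032961264567702, 0.952895971267043, -141.66309926766507], [0.9999996138661694, 0.00046006163631807836, -0.0007487394755020922, 0.7964340898353184], [-0.00021130109713741275, 0.9528962420009903, 0.3032964017792442, -78.30447014602376], [0.0, 0.0, 0.0, 1.0]]}
{'time_s': 0.15, 'joint_pos': array([-1.36468025e+00,  1.04530321e-01,  9.66707943e-02,  1.56390992e+00,
        5.49916795e-06,  1.35309677e+00]), 'qvel': array([-0.00094658, -0.00195527,  0.00261146, -0.00030761,  0.00037058,
        0.00266196]), 'joint_torque': array([ 2.94584868e-03, -5.57358420e+01,  5.04005134e+01,  1.27343670e-02,
       -2.53167418e-04, -7.80695103e-06]), 'position': array([ 246.70364449, -546.66365968,  230.7321822 ]), 'eef_rot': array([-1.7941469 ,  1.56982319,  1.77126138]), 'contact_force': array([-1.1782885 , -0.24024742,  0.35872853]), 'torque': array([ 0.03202371, -0.04712426, -0.01861062]), 'grip_width': 85.32532415535732}
```

View pics/scene0.png

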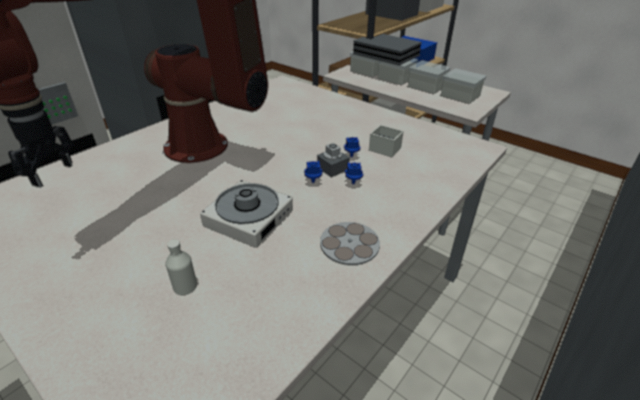

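View pics/top0.png

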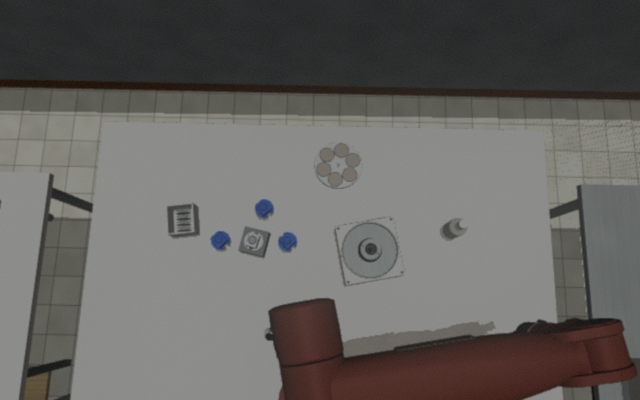

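View pics/wrist0.png

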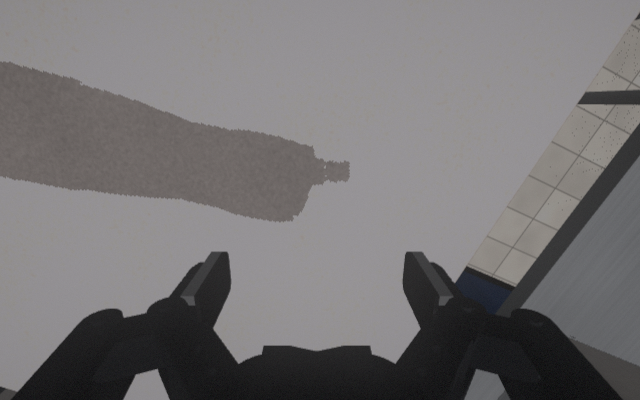

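Candidates in the top view: a silver chuck on the grey block at (254,241), and blue look-alikes at (220,240), (264,208) and (288,241). The silver one on the stand fits the description. I'll confirm with enlarged crops.

```bash
cat > h.py <<'E'
import numpy as np, cv2
from scipy.spatial.transform import Rotation as R
from plant import *
def ray(name,u,v,z):
    m=camera_model(name);K=np.array(m['K']);
    if name=='wrist':
        o=get_obs();T=np.eye(4);T[:3,:3]=R.from_euler('xyz',o['eef_rot']).as_matrix();T[:3,3]=o['position'];E=T@np.array(m['T_tool_cam'])
    else: E=np.array(m['extrinsics'])
    d=E[:3,:3]@np.linalg.inv(K)@[u,v,1];p=E[:3,3]
    return p+d*(z-p[2])/d[2]
def proj(name,P,o=None):
    m=camera_model(name);K=np.array(m['K'])
    if name=='wrist':
        o=o or get_obs();T=np.eye(4);T[:3,:3]=R.from_euler('xyz',o['eef_rot']).as_matrix();T[:3,3]=o['position'];E=T@np.array(m['T_tool_cam'])
    else: E=np.array(m['extrinsics'])
    P=np.atleast_2d(P);c=(P-E[:3,3])@E[:3,:3]
    q=c@K.T
    return q[:,:2]/q[:,2:]
E
python3 - <<'E'
from h import *
t=cv2.imread('pics/top0.png'); s=cv2.imread('pics/scene0.png')
cv2.imwrite('pics/c1.png',np.hstack([cv2.resize(t[190:290,190:330][:, :],None,fx=5,fy=5,interpolation=cv2.INTER_CUBIC)]))
cv2.imwrite('pics/c2.png',cv2.resize(t[205:295,325:415],None,fx=6,fy=6,interpolation=cv2.INTER_CUBIC))
cv2.imwrite('pics/c3.png',cv2.resize(s[125:195,295:375],None,fx=8,fy=8,interpolation=cv2.INTER_CUBIC))
for n,u,v,z in [('chuck',253.5,240.5,97),('sp',370.5,249.5,95),('b1',220,240,30),('b2',264,208,30),('b3',288,241,30)]: print(n,ray('top',u,v,z))
for n,u,v,z in [('chuck',333,149,95),('sp',246,196,95)]: print(n,ray('scene',u,v,z))
E
```

```text
chuck [509.99689532 214.3121337   97.        ]
sp [ 488.95085676 -165.71467893   95.        ]
b1 [516.91008471 337.62000818  30.        ]
b2 [630.29507428 193.37579091  30.        ]
b3 [518.35063905 107.041162    30.        ]
chuck [526.54159942 205.61717179  95.        ]
sp [ 502.74712223 -172.85187591   95.        ]
```

View pics/c1.png

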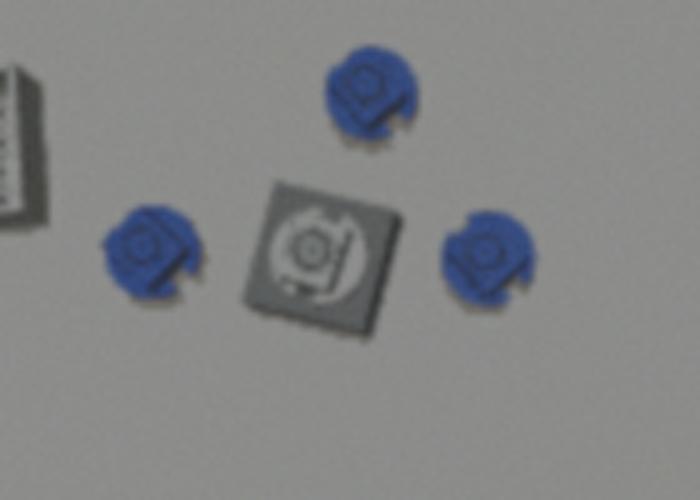

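View pics/c2.png

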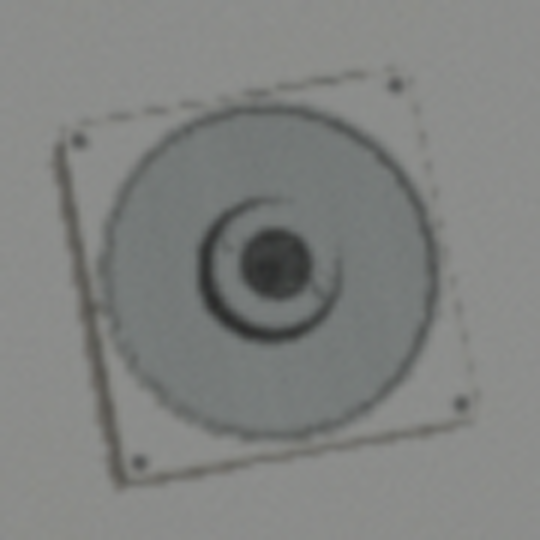

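View pics/c3.png

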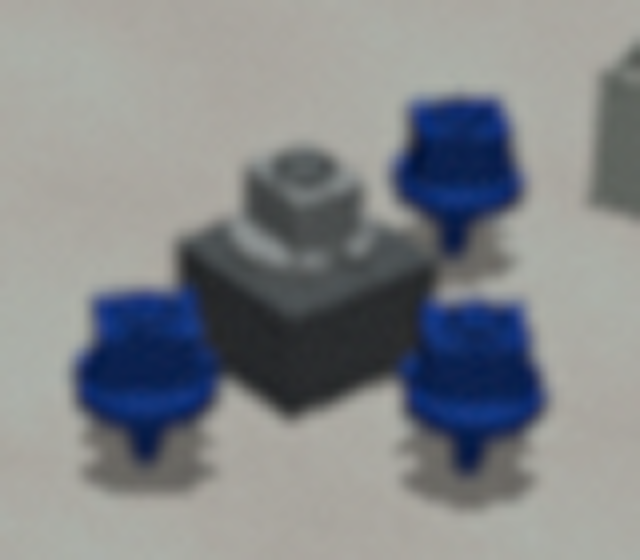

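```bash
python3 - <<'E'
from h import *
o=get_obs();M=R.from_euler('xyz',o['eef_rot']).as_matrix();print(M.round(3))
E
```

```text
[[-0.     0.411 -0.912]
 [ 0.001 -0.912 -0.411]
 [-1.    -0.001 -0.   ]]
```

```bash
python3 -m jog '[[8.5,[-3,-2.4,-3.8],[-0.11,0,0]],[8.5,[-3,-4.8,-7.6],[-0.23,0,0]],[8.5,[-3,-7.2,-11.4],[-0.34,0,0]],[8.5,[-3,-9.7,-15.2],[-0.46,0,0]],[8.5,[-3,-12.1,-19],[-0.57,0,0]],[8.5,[-3,-14.5,-22.8],[-0.69,0,0]],[8.5,[-3,-17,-26.6],[-0.8,0,0]],[8.5,[-3,-19.4,-30.4],[-0.92,0,0]],[8.5,[-3,-21.8,-34.2],[-1.03,0,0]],[8.5,[-3,-24.2,-38.1],[-1.15,0,0]]]'; python3 -m jog '[[8.5,[0,0,0],[0,0,0]],[8.5,[0,0,0],[0,0,0]],[8.5,[0,0,0],[0,0,0]]]'
python3 - <<'E'
from h import *
o=get_obs();print(o['position'],R.from_euler('xyz',o['eef_rot']).as_matrix().round(3),o['qvel'].round(3))
cv2.imwrite('pics/w1.png',capture('wrist')[:,:,::-1])
E
```

```text
time_s: 1.15
position: [495.1, -167.7, 261.0]
eef_rot: [-2.954, 1.57, 1.766]
contact_force: [0.7, -0.7, -0.4]
grip_width: 85.0
time_s: 1.45
position: [494.7, -168.3, 260.8]
eef_rot: [-2.5, 1.57, 2.218]
contact_force: [1.1, 0.0, -0.3]
grip_width: 85.0
[ 494.73919047 -168.31051905  260.7736537 ] [[-0.001  1.     0.006]
 [ 0.001  0.006 -1.   ]
 [-1.    -0.001 -0.001]] [-0.02  -0.003 -0.     0.    -0.    -0.001]
```

View pics/w1.png

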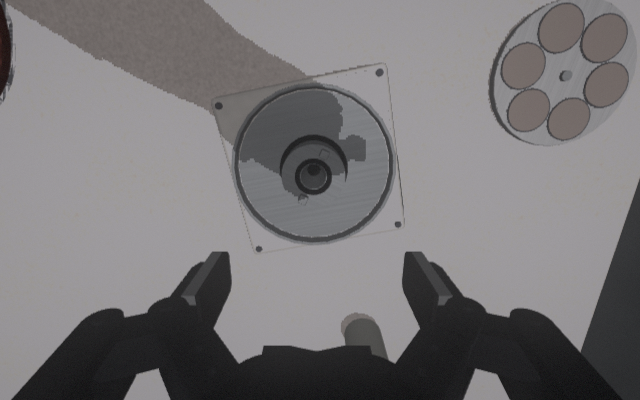

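```bash
python3 - <<'E'
from h import *
t=cv2.imread('pics/w1.png')[125:225,260:370]
cv2.imwrite('pics/w1c.png',cv2.convertScaleAbs(cv2.resize(t,None,fx=6,fy=6,interpolation=cv2.INTER_CUBIC),alpha=1.5))
E
```

```text
(no output)
```

View pics/w1c.png

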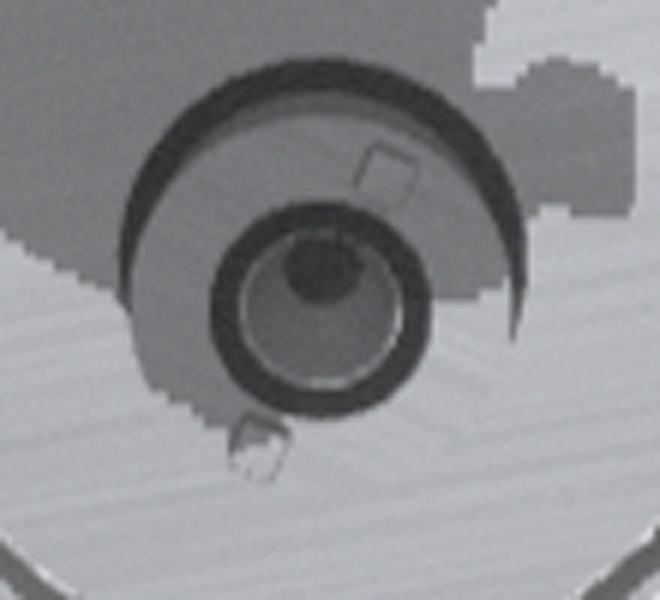

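```bash
python3 - <<'E'
from h import *
f=lambda x,y:(260+x/6-0.42,125+y/6-0.42)
c=ray('wrist',*f(320,310),98);print('collar',c)
m=ray('wrist',*f(320,310),95);print('mouth',ray('wrist',*f(322,310),98))
a=ray('wrist',*f(387,174),103);b=ray('wrist',*f(261,448),103)
print(a,b,(a+b)/2,np.linalg.norm(a-b),np.degrees(np.arctan2(*(a-b)[[1,0]])))
S=[ray('wrist',u,v,55) for u,v in [(219,106),(379,72),(397,224),(259,249)]]
S=np.array(S);print(S,S.mean(0),np.degrees(np.arctan2(S[1,1]-S[0,1],S[1,0]-S[0,0])))
E
```

```text
collar [ 491.7804087  -165.29142886   98.        ]
mouth [ 492.12885953 -165.28943248   98.        ]
[ 503.00777321 -140.64625359  103.        ] [ 481.53045734 -189.00650276  103.        ] [ 492.26911528 -164.82637817  103.        ] 52.914920367592536 66.05346934763674
[[ 386.65907373  -96.09065943   55.        ]
 [ 562.19797069  -60.10405512   55.        ]
 [ 596.91338292 -236.58512913   55.        ]
 [ 421.9152013  -272.45189939   55.        ]] [ 491.92140716 -166.30793577   55.        ] 11.585480314795307
```

Dogs lie at about 66°, and the seat is at about (492, -165). Next I'll look at the chuck.

```bash
python3 -m jog '[[8.5,[0,0.2,-4],[-0.12,0,0]],[8.5,[0,0.5,-8],[-0.24,0,0]],[8.5,[0,0.7,-12],[-0.36,0,0]],[8.5,[0,1,-16],[-0.48,0,0]],[8.5,[0,1.3,-20],[-0.6,0,0]],[8.5,[0,1.6,-24],[-0.72,0,0]],[8.5,[0,1.8,-28],[-0.84,0,0]],[8.5,[0,2,-32],[-0.96,0,0]],[8.5,[0,2.3,-36],[-1.1,0,0]],[8.5,[0,2.5,-38],[-1.1,0,0]]]'; python3 -m jog '[[8.5,[0,0,0],[0,0,0]],[8.5,[0,0,0],[0,0,0]],[8.5,[0,0,0],[0,0,0]]]'
python3 - <<'E'
from h import *
o=get_obs();print(o['position'],R.from_euler('xyz',o['eef_rot']).as_matrix().round(3),o['qvel'].round(3))
im=capture('wrist')[:,:,::-1];cv2.imwrite('pics/w2.png',im)
t=im[110:230,250:390]
cv2.imwrite('pics/w2c.png',cv2.convertScaleAbs(cv2.resize(t,None,fx=5,fy=5,interpolation=cv2.INTER_CUBIC),alpha=1.5))
E
```

```text
time_s: 2.5
position: [517.7, 212.8, 261.1]
eef_rot: [2.369, 1.57, 1.908]
contact_force: [-0.6, -0.4, 0.1]
grip_width: 85.1
time_s: 2.8
position: [518.0, 211.2, 261.0]
eef_rot: [2.639, 1.57, 2.175]
contact_force: [-0.2, -0.1, -0.2]
grip_width: 84.7
[517.97345385 211.22343103 261.01475949] [[-0.001  0.447  0.894]
 [ 0.001  0.894 -0.447]
 [-1.     0.001 -0.001]] [-0.002 -0.004 -0.001 -0.001  0.002  0.003]
```

View pics/w2.png

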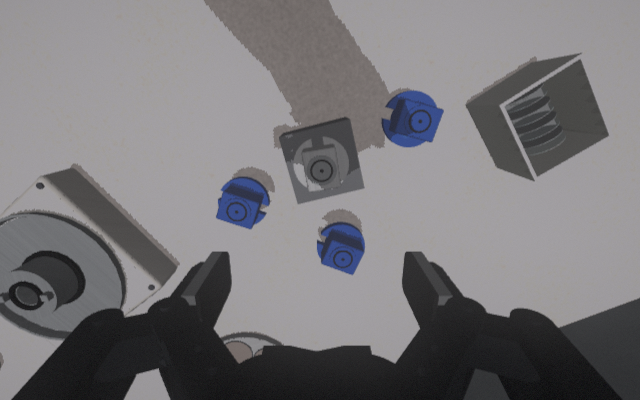

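View pics/w2c.png

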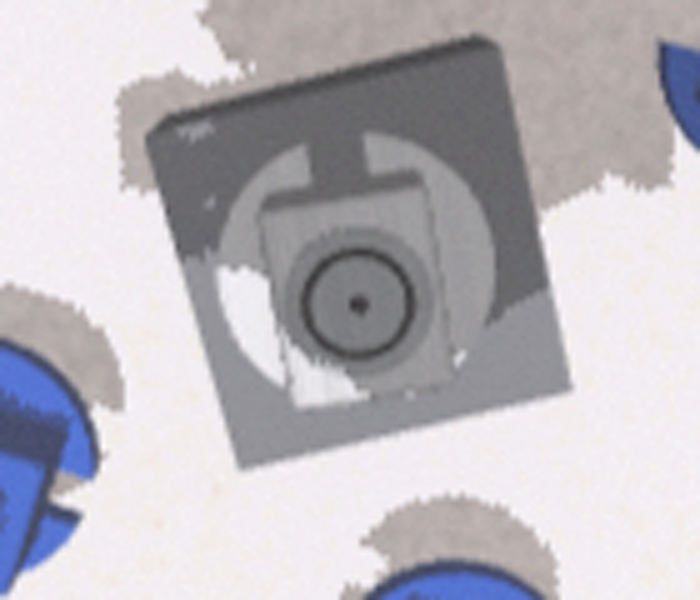

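```bash
python3 - <<'E'
from h import *
f=lambda x,y:(250+x/5-0.4,110+y/5-0.4)
print('dot',ray('wrist',*f(359,304),97))
C=np.array([ray('wrist',*f(*p),95) for p in [(263,210),(425,183),(457,385),(295,407)]])
print(C.mean(0))
for i in range(4):
    d=C[(i+1)%4]-C[i];print(np.linalg.norm(d),np.degrees(np.arctan2(d[1],d[0])))
for z,u,v in [(97,253.5+.0,240.0)]: print('top',ray('top',u,v,z))
E
```

```text
dot [512.64325132 220.15433393  97.        ]
[512.07251348 220.73878791  95.        ]
33.73387578678913 72.86664327014293
43.622128883699915 -16.503506054752673
34.9843359470747 -108.54226732370242
42.766070404845095 161.84790294462064
top [511.62517069 214.3912645   97.        ]
```

```bash
python3 -m jog '[[8.5,[2,0.3,-0.5],[-0.08,0,0]],[8.5,[4,0.57,-0.9],[-0.162,0,0]],[8.5,[6,0.57,-0.9],[-0.162,0,0]],[8.5,[7,0.57,-0.9],[-0.162,0,0]],[8.5,[7,0.57,-0.9],[-0.162,0,0]],[8.5,[7,0.57,-0.9],[-0.162,0,0]]]'
python3 - <<'E'
from h import *
o=get_obs();print(o['position'],R.from_euler('xyz',o['eef_rot']).as_matrix().round(3),o['qvel'].round(3))
im=capture('wrist')[:,:,::-1];cv2.imwrite('pics/w3.png',im)
t=im[150:290,240:400]
cv2.imwrite('pics/w3c.png',cv2.convertScaleAbs(cv2.resize(t,None,fx=4,fy=4,interpolation=cv2.INTER_CUBIC),alpha=1.5))
E
```

```text
time_s: 3.45
position: [512.8, 220.0, 191.9]
eef_rot: [1.663, 1.57, 1.36]
contact_force: [-0.8, -0.5, 1.1]
grip_width: 85.1
[512.78118717 219.9886985  191.90674994] [[ 0.     0.298  0.954]
 [ 0.001  0.954 -0.298]
 [-1.     0.001 -0.   ]] [ 0.005 -0.003  0.018 -0.     0.001 -0.001]
```

View pics/w3c.png

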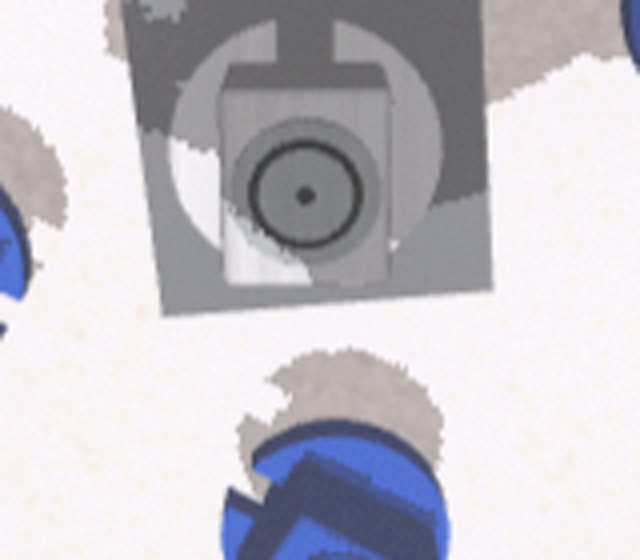

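```bash
python3 - <<'E'
from h import *
f=lambda x,y:(240+x/4-0.37,150+y/4-0.37)
p=ray('wrist',*f(305,195),97);print('dot',p)
C=np.array([ray('wrist',*f(*p),95) for p in [(220,90),(388,90),(391,284),(225,283)]])
print(C.mean(0))
for i in range(4):
    d=C[(i+1)%4]-C[i];print(np.linalg.norm(d),np.degrees(np.arctan2(d[1],d[0])))
o=get_obs();M=R.from_euler('xyz',o['eef_rot']).as_matrix();print(M.T@(p-o['position']))
E
```

```text
dot [512.93057543 219.91613889  97.        ]
[512.40325283 220.31689404  95.        ]
34.30994170046812 72.63419729098817
42.68315960927697 -15.296211887539984
35.69189177818447 -107.7573283230008
42.41172495999362 162.85077249521046
[ 9.53080757e+01 -3.66826727e-01 -7.45257702e-02]
```

```bash
python3 -m jog '[[8.5,[3,0,0],[0,0,0]],[8.5,[6,0,0],[0,0,0]],[8.5,[9,0,0],[0,0,0]],[8.5,[11,0,0],[0,0,0]],[8.5,[12,0,0],[0,0,0]],[8.5,[12.6,0,0],[0,0,0]],[8.5,[12.6,0,0],[0,0,0]],[5,[12.6,0,0],[0,0,0]],[5,[12.6,0,0],[0,0,0]]]' 60; python3 -m jog '[[5,[0,0,0],[0,0,0]],[5,[0,0,0],[0,0,0]]]'
python3 - <<'E'
from h import *
im=capture('scene')[:,:,::-1]
cv2.imwrite('pics/s1.png',cv2.resize(im[80:200,270:400],None,fx=5,fy=5,interpolation=cv2.INTER_CUBIC))
E
```

```text
time_s: 4.4
position: [514.0, 220.5, 67.6]
eef_rot: [0.792, 1.568, 0.489]
contact_force: [0.9, -0.3, 0.4]
grip_width: 58.2
time_s: 4.6
position: [514.4, 220.5, 68.3]
eef_rot: [0.713, 1.567, 0.41]
contact_force: [0.6, -0.1, 0.4]
grip_width: 49.9
```

View pics/s1.png

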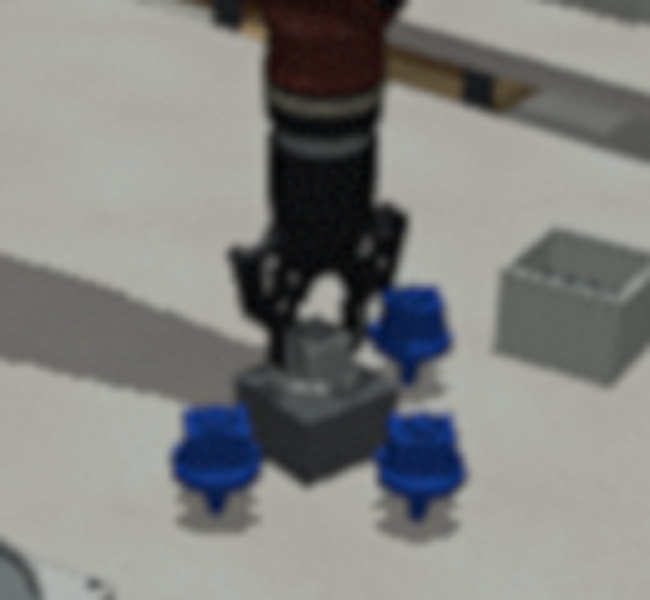

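```bash
python3 -m jog '[[5,[0.2,0,-0.13],[0,0,0]],[5,[0.2,0,-0.13],[0,0,0]],[5,[0.2,0,-0.13],[0,0,0]]]'
```

```text
time_s: 4.95
position: [512.9, 220.9, 65.9]
eef_rot: [0.759, 1.567, 0.456]
contact_force: [-0.8, -0.5, -0.0]
grip_width: 50.4
```

```bash
python3 -m jog '[[3,[0,0,0],[0,0,0]],[3,[0,0,0],[0,0,0]],[3,[0,0,0],[0,0,0]],[3,[0,0,0],[0,0,0]],[3,[0,0,0],[0,0,0]],[3,[0,0,0],[0,0,0]],[3,[0,0,0],[0,0,0]]]' 70
python3 -m jog '[[2.5,[0,0,0],[0,0,0]],[2.5,[-0.5,0,0],[0,0,0]],[2.5,[-1,0,0],[0,0,0]],[2.5,[-1,0,0],[0,0,0]]]'
```

```text
time_s: 5.65
position: [513.1, 220.9, 66.2]
eef_rot: [0.72, 1.567, 0.418]
contact_force: [0.4, -0.5, 4.9]
grip_width: 34.7
time_s: 6.05
position: [513.2, 220.9, 76.6]
eef_rot: [0.709, 1.566, 0.406]
contact_force: [0.3, -0.3, -2.9]
grip_width: 35.0
```

```bash
python3 -m jog '[[2.5,[-2,0,0],[0,0,0]],[2.5,[-4,0,0],[0,0,0]],[2.5,[-7,0,0],[0,0,0]],[2.5,[-10,0,0],[0,0,0]],[2.5,[-12,0,0],[0,0,0]],[2.5,[-12.5,0,0],[0,0,0]],[2.5,[-12.5,0,0],[0,0,0]]]'
python3 - <<'E'
from h import *
o=get_obs();M=R.from_euler('xyz',o['eef_rot']).as_matrix();print(M.round(3),o['position'],o['contact_force'])
d=np.array([492,-165.2,200])-o['position'];print('d tool',M.T@d,'thz',np.degrees(np.arctan2(M[1,2],M[0,2])))
im=capture('wrist')[:,:,::-1];cv2.imwrite('pics/w4.png',im)
E
```

```text
time_s: 6.75
position: [513.0, 220.8, 201.7]
eef_rot: [0.681, 1.566, 0.378]
contact_force: [0.3, -0.4, -3.4]
grip_width: 34.8
[[ 0.005  0.298  0.955]
 [ 0.002  0.955 -0.298]
 [-1.     0.003  0.004]] [512.96269806 220.76441657 201.70887561] [ 0.315316   -0.36307765 -3.43377369]
d tool [   0.89104524 -374.66356206   95.06475227] thz -17.34746754863531
```

View pics/w4.png

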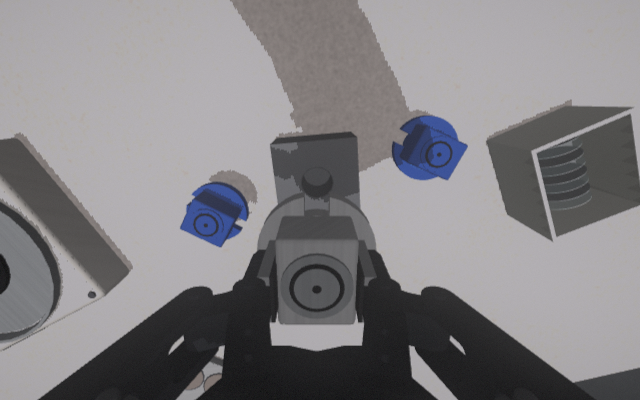

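```bash
python3 - <<'E'
from h import *
t=cv2.imread('pics/w4.png')[185:335,230:400]
cv2.imwrite('pics/w4c.png',cv2.convertScaleAbs(cv2.resize(t,None,fx=4,fy=4,interpolation=cv2.INTER_CUBIC),alpha=1.5))
m=camera_model('wrist');K=np.array(m['K']);E=np.array(m['T_tool_cam'])
def tray(u,v,x):
    d=E[:3,:3]@np.linalg.inv(K)@[u,v,1];p=E[:3,3];return p+d*(x-p[0])/d[0]
for x in(-29,-31,-33):print(tray(317,289,x))
a,b=tray(278,323,-29),tray(276,237,-29);print(a,b);a,b=tray(356,323,-29),tray(357,237,-29);print(a,b)
E
```

```text
[-29.           0.24023354   1.5312267 ]
[-31.           0.23378419   0.1454087 ]
[-33.           0.22733485  -1.24040929]
[-29.         -17.54007666  19.56780752] [-29.         -16.70654755 -23.43129585]
[-29.          18.05494763  19.5768152 ] [-29.          16.73346942 -23.42974127]
```

View pics/w4c.png

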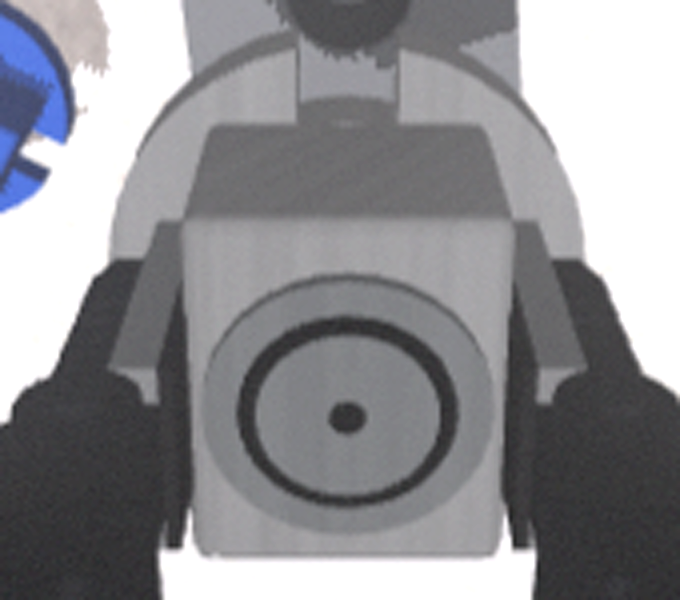

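```bash
python3 -m jog '[[2.5,[0,-3.7,0.95],[-0.14,0,0]],[2.5,[0,-7.4,1.9],[-0.28,0,0]],[2.5,[0,-11.1,2.85],[-0.42,0,0]],[2.5,[0,-14.8,3.8],[-0.56,0,0]],[2.5,[0,-18.5,4.7],[-0.7,0,0]],[2.5,[0,-22.2,5.6],[-0.84,0,0]],[2.5,[0,-26,6.6],[-0.98,0,0]],[2.5,[0,-30,7.6],[-1.12,0,0]],[2.5,[0,-34,8.6],[-1.26,0,0]],[2.5,[0,-37.5,9.5],[-1.4,0,0]]]'; python3 -m jog '[[2.5,[0,0,0],[0,0,0]],[2.5,[0,0,0],[0,0,0]],[2.5,[0,0,0],[0,0,0]]]'
cat > st.py <<'E'
from h import *
import sys
o=get_obs();M=R.from_euler('xyz',o['eef_rot']).as_matrix();print('x',M[:,0].round(4),'pos',o['position'].round(2),'F',o['contact_force'].round(2),'T',o['torque'].round(3),'w',o['grip_width'])
print('t',o['time_s'],'thz',np.degrees(np.arctan2(M[1,2],M[0,2])),'j',o['joint_pos'].round(2),'d',(M.T@(np.array([492,-165.2,o['position'][2]])-o['position'])).round(2))
E
python3 st.py
```

```text
time_s: 7.8
position: [490.2, -167.1, 197.9]
eef_rot: [0.165, 1.568, 1.267]
contact_force: [1.7, 0.1, -3.2]
grip_width: 35.2
time_s: 8.1
position: [489.8, -166.1, 196.8]
eef_rot: [0.613, 1.567, 1.715]
contact_force: [0.1, -0.6, -3.6]
grip_width: 35.0
x [-6.0e-04  4.2e-03 -1.0e+00] pos [ 489.76 -166.13  196.76] F [ 0.15 -0.63 -3.56] T [ 0.068 -0.019  0.   ] w 34.96885214186986
t 8.1 thz 63.104012478063744 j [-0.58 -0.15 -0.22  1.51  0.   -1.68] d [ 0.   -1.58  1.84]
```

```bash
python3 -m jog '[[2.5,[1.5,-0.16,0.18],[-0.05,0,0]],[2.5,[3,-0.16,0.18],[-0.05,0,0]],[2.5,[3.5,-0.16,0.18],[-0.05,0,0]],[2.5,[3.5,-0.16,0.18],[-0.05,0,0]],[2.5,[3.5,-0.16,0.18],[-0.05,0,0]]]'; python3 st.py
python3 - <<'E'
from h import *
im=capture('wrist')[:,:,::-1]
cv2.imwrite('pics/w5.png',im)
im=capture('scene')[:,:,::-1]
cv2.imwrite('pics/s5.png',im)
cv2.imwrite('pics/s5c.png',cv2.resize(im[120:250,180:320],None,fx=5,fy=5,interpolation=cv2.INTER_CUBIC))
E
```

```text
time_s: 8.6
position: [492.0, -164.9, 162.1]
eef_rot: [0.528, 1.567, 1.679]
contact_force: [0.6, -1.1, -3.3]
grip_width: 34.9
x [-4.0e-04  4.1e-03 -1.0e+00] pos [ 492.05 -164.86  162.08] F [ 0.61 -1.15 -3.26] T [-0.021  0.022  0.028] w 34.86551537428185
t 8.6 thz 65.94800534994452 j [-0.58 -0.14 -0.27  1.44  0.   -1.73] d [-0.   -0.1  -0.33]
```

View pics/s5c.png

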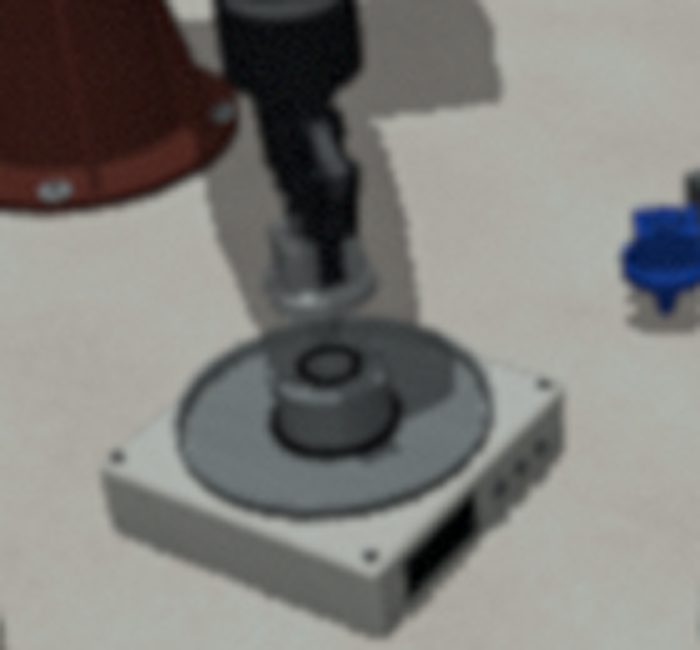

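View pics/w5.png

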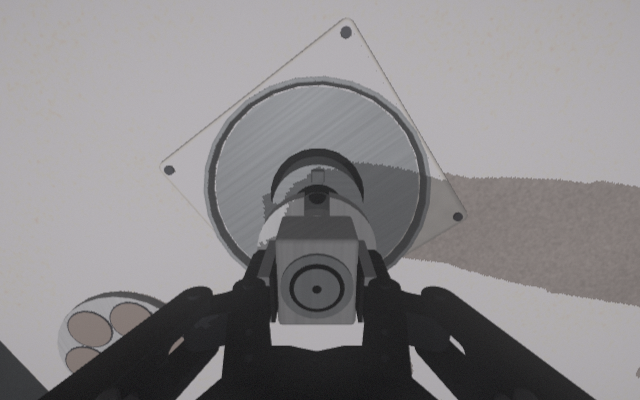

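```bash
python3 - <<'E'
from h import *
for z in (98,151): 
    p=proj('scene',[492,-165.2,z])[0];print(z,((p-[180,120])*5+2))
c=proj('scene',[[492,-165.2,98],[502,-165.2,98],[492,-155.2,98]]);print((c[1:]-c[0])*5)
t=cv2.imread('pics/w5.png')[140:240,250:385]
cv2.imwrite('pics/w5c.png',cv2.convertScaleAbs(cv2.resize(t,None,fx=5,fy=5,interpolation=cv2.INTER_CUBIC),alpha=1.5))
E
```

```text
98 [328.95234549 364.89169977]
151 [319.55613805 289.70652659]
[[11.56024703  6.51633381]
 [12.82050058 -7.62684002]]
```

View pics/w5c.png

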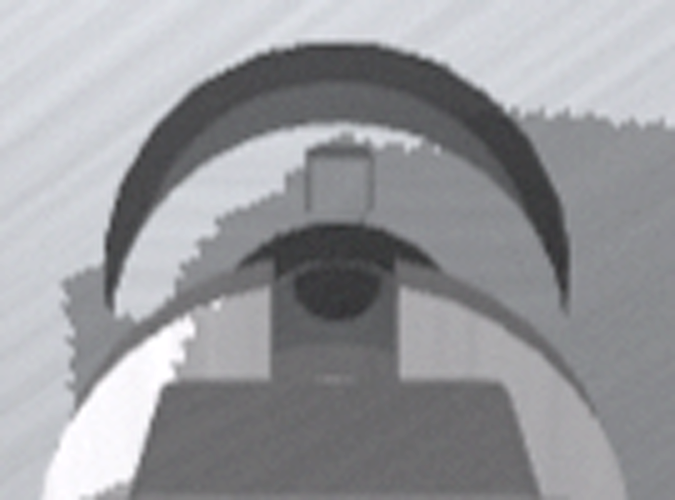

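```bash
python3 -m jog '[[2.5,[1,0,0],[0,0,0]],[2.5,[2,0,0],[0,0,0]],[2.5,[2.5,0,0],[0,0,0]],[2.5,[3,0,0],[0,0,0]],[2.5,[3.4,0,0],[0,0,0]],[2.5,[3.6,0,0],[0,0,0]],[2.5,[3.6,0,0],[0,0,0]]]'; python3 st.py
```

```text
time_s: 9.4
position: [492.2, -165.0, 126.3]
eef_rot: [0.414, 1.567, 1.565]
contact_force: [0.3, -1.3, -3.4]
grip_width: 35.1
x [ 0.      0.0038 -1.    ] pos [ 492.19 -165.04  126.28] F [ 0.34 -1.25 -3.38] T [0.034 0.006 0.039] w 35.14728867283397
t 9.4 thz 65.94554622594859 j [-0.58 -0.14 -0.33  1.38  0.   -1.73] d [-0.    0.11 -0.22]
```

```bash
python3 -m jog '[[2.5,[0.3,0,0],[0,0,0]],[2.5,[0.6,0,0],[0,0,0]],[2.5,[0.9,0,0],[0,0,0]],[2.5,[1,0,0],[0,0,0]],[2.5,[1,0,0],[0,0,0]]]';python3 st.py; python3 -m jog '[[2.5,[0.1,0,0],[0,0,0]],[2.5,[0.2,0,0],[0,0,0]],[2.5,[0.3,0,0],[0,0,0]],[2.5,[0.3,0,0],[0,0,0]]]'; python3 st.py
```

```text
time_s: 9.9
position: [492.1, -164.9, 116.0]
eef_rot: [0.486, 1.567, 1.637]
contact_force: [0.2, -0.1, -3.3]
grip_width: 34.8
x [-3.e-04  4.e-03 -1.e+00] pos [ 492.08 -164.93  116.03] F [ 0.19 -0.09 -3.28] T [-0.022  0.034  0.016] w 34.77743895678037
t 9.9 thz 65.94706234101892 j [-0.58 -0.13 -0.35  1.36  0.   -1.73] d [-0.   -0.04 -0.28]
time_s: 10.3
position: [492.0, -164.9, 112.8]
eef_rot: [0.552, 1.567, 1.703]
contact_force: [-0.1, 0.8, -2.9]
grip_width: 34.7
x [-5.0e-04  4.1e-03 -1.0e+00] pos [ 491.97 -164.87  112.84] F [-0.1   0.82 -2.93] T [-0.035  0.041  0.015] w 34.73095947538168
t 10.3 thz 65.94664631316891 j [-0.58 -0.13 -0.35  1.35  0.   -1.73] d [-0.   -0.16 -0.29]
```

```bash
for i in 1 ; do python3 -m jog '[[2.5,[0.1,0,0],[0,0,0]],[2.5,[0.15,0,0],[0,0,0]],[2.5,[0.15,0,0],[0,0,0]]]'; python3 -m jog '[[2.5,[0.1,0,0],[0,0,0]],[2.5,[0.15,0,0],[0,0,0]],[2.5,[0.15,0,0],[0,0,0]]]';python3 st.py;done
```

```text
time_s: 10.6
position: [492.0, -164.8, 111.3]
eef_rot: [0.554, 1.567, 1.705]
contact_force: [0.2, -0.3, -3.7]
grip_width: 35.1
time_s: 10.9
position: [491.9, -164.8, 109.7]
eef_rot: [0.586, 1.566, 1.737]
contact_force: [-0.6, -0.2, -3.1]
grip_width: 34.6
x [-7.0e-04  4.3e-03 -1.0e+00] pos [ 491.91 -164.77  109.65] F [-0.58 -0.24 -3.07] T [ 0.019  0.015 -0.027] w 34.58818635184505
t 10.9 thz 65.94942502832194 j [-0.58 -0.13 -0.35  1.35  0.   -1.73] d [-0.   -0.25 -0.35]
```

The slots have dropped over the dogs with no resistance. Now I'll feel for the collar.

```bash
python3 -m jog '[[2.5,[0.05,0,0],[0,0,0]],[2.5,[0.1,0,0],[0,0,0]],[2.5,[0.1,0,0],[0,0,0]]]';python3 st.py; python3 -m jog '[[2.5,[0.05,0,0],[0,0,0]],[2.5,[0.1,0,0],[0,0,0]],[2.5,[0.1,0,0],[0,0,0]]]';python3 st.py
```

```text
time_s: 11.2
position: [492.0, -164.8, 109.1]
eef_rot: [0.538, 1.567, 1.689]
contact_force: [-1.2, 1.0, 2.7]
grip_width: 35.0
x [-5.e-04  4.e-03 -1.e+00] pos [ 491.96 -164.83  109.13] F [-1.22  1.05  2.74] T [ 0.267  0.463 -0.036] w 34.95457443733689
t 11.2 thz 65.94724685472588 j [-0.58 -0.13 -0.36  1.35  0.   -1.73] d [-0.   -0.19 -0.32]
time_s: 11.5
position: [492.0, -164.8, 108.8]
eef_rot: [0.489, 1.567, 1.64]
contact_force: [-4.2, 3.0, 6.5]
grip_width: 35.0
x [-3.0e-04  3.7e-03 -1.0e+00] pos [ 491.98 -164.83  108.85] F [-4.19  3.01  6.49] T [0.495 0.919 0.045] w 34.992433552603984
t 11.5 thz 65.95255268503523 j [-0.58 -0.13 -0.36  1.35  0.   -1.73] d [-0.   -0.17 -0.33]
```

```bash
python3 -m jog '[[2.5,[0.0,0.06,0.01],[0,0,0]],[2.5,[0.05,0.06,0.01],[0,0,0]],[2.5,[0.05,0.06,0.01],[0,0,0]]]';python3 st.py; python3 -m jog '[[2.5,[0.05,0,0],[0,0,0]],[2.5,[0.1,0,0],[0,0,0]],[2.5,[0.1,0,0],[0,0,0]]]';python3 st.py
```

```text
time_s: 11.8
position: [491.6, -164.6, 108.8]
eef_rot: [0.348, 1.567, 1.499]
contact_force: [-3.6, 1.6, 5.5]
grip_width: 34.8
x [ 2.0e-04  3.4e-03 -1.0e+00] pos [ 491.63 -164.61  108.85] F [-3.65  1.56  5.49] T [0.255 0.579 0.054] w 34.783325498848974
t 11.8 thz 65.95369194858493 j [-0.58 -0.13 -0.36  1.35  0.   -1.73] d [-0.   -0.58 -0.39]
time_s: 12.1
position: [491.7, -164.6, 108.5]
eef_rot: [0.257, 1.568, 1.408]
contact_force: [-4.7, 0.8, 6.1]
grip_width: 35.0
x [ 5.e-04  3.e-03 -1.e+00] pos [ 491.67 -164.63  108.54] F [-4.72  0.82  6.06] T [0.474 0.869 0.039] w 35.0446947690994
t 12.1 thz 65.95541847537905 j [-0.58 -0.13 -0.36  1.34  0.   -1.73] d [-0.   -0.54 -0.38]
```

```bash
python3 -m jog '[[2.5,[-0.15,0.05,-0.01],[0,0,0]],[2.5,[-0.15,0.08,-0.02],[0,0,0]],[2.5,[-0.15,0.08,-0.02],[0,0,0]]]';python3 st.py; python3 -m jog '[[2.5,[0.1,0,0],[0,0,0]],[2.5,[0.2,0,0],[0,0,0]],[2.5,[0.2,0,0],[0,0,0]]]';python3 st.py
```

```text
time_s: 12.4
position: [490.7, -164.4, 109.6]
eef_rot: [0.383, 1.567, 1.534]
contact_force: [0.2, -0.0, -3.2]
grip_width: 35.3
x [ 1.0e-04  3.3e-03 -1.0e+00] pos [ 490.7  -164.42  109.59] F [ 0.16 -0.02 -3.22] T [ 0.024  0.006 -0.024] w 35.30458204893679
t 12.4 thz 65.9514637947149 j [-0.58 -0.13 -0.36  1.35  0.   -1.73] d [-0.   -1.51 -0.18]
time_s: 12.7
position: [490.7, -164.4, 108.1]
eef_rot: [0.332, 1.568, 1.483]
contact_force: [-2.8, 1.7, 3.4]
grip_width: 34.7
x [ 3.0e-04  3.1e-03 -1.0e+00] pos [ 490.71 -164.42  108.15] F [-2.76  1.67  3.4 ] T [ 0.363  0.67  -0.015] w 34.74152514106142
t 12.7 thz 65.95643842150027 j [-0.58 -0.13 -0.36  1.34  0.   -1.73] d [-0.   -1.5  -0.19]
```

```bash
python3 -m jog '[[2.5,[-0.1,0,0],[0,0,0]],[2.5,[-0.15,0,0],[0,0,0]],[2.5,[-0.15,0,0],[0,0,0]]]';python3 st.py; for k in 1 2; do python3 -m jog '[[2.5,[0,0.07,0],[0,0,0]],[2.5,[0,0.07,0],[0,0,0]],[2.5,[0,0.07,0],[0,0,0]]]' >/dev/null;python3 st.py; done
```

```text
time_s: 13.0
position: [490.7, -164.4, 109.4]
eef_rot: [0.393, 1.568, 1.545]
contact_force: [0.4, 0.4, -2.5]
grip_width: 34.8
x [ 1.0e-04  3.3e-03 -1.0e+00] pos [ 490.66 -164.39  109.39] F [ 0.41  0.36 -2.55] T [ 0.068 -0.052  0.01 ] w 34.83262019425477
t 13.0 thz 65.95447133837241 j [-0.58 -0.13 -0.36  1.35  0.   -1.73] d [-0.   -1.55 -0.19]
x [ 5.e-04  3.e-03 -1.e+00] pos [ 490.2  -164.25  109.38] F [ 1.83 -1.38 -3.77] T [-0.251 -0.417  0.026] w 34.740607525982306
t 13.3 thz 65.9519168905732 j [-0.58 -0.14 -0.36  1.35  0.   -1.73] d [-0.   -2.03 -0.13]
x [ 0.0016  0.0025 -1.    ] pos [ 490.   -164.25  109.55] F [ 4.36 -2.4  -4.61] T [-0.638 -1.209 -0.047] w 34.77417216275188
t 13.6 thz 65.94799290182004 j [-0.58 -0.14 -0.36  1.35  0.   -1.73] d [ 0.   -2.21 -0.06]
```

```bash
python3 -m jog '[[2.5,[0,-0.1,0],[0,0,0]],[2.5,[0,-0.2,0],[0,0,0]],[2.5,[0,-0.2,0],[0,0,0]]]'>/dev/null;python3 st.py; for k in 1 2; do python3 -m jog '[[2.5,[0,-0.07,0],[0,0,0]],[2.5,[0,-0.07,0],[0,0,0]],[2.5,[0,-0.07,0],[0,0,0]]]' >/dev/null;python3 st.py; done
```

```text
x [ 7.e-04  3.e-03 -1.e+00] pos [ 491.54 -164.84  109.34] F [ 0.75 -0.46 -3.07] T [-0.049  0.038  0.009] w 34.879571918117506
t 13.9 thz 65.9522565855574 j [-0.58 -0.13 -0.36  1.35  0.   -1.73] d [-0.   -0.56 -0.14]
x [ 4.0e-04  3.1e-03 -1.0e+00] pos [ 492.07 -165.08  109.28] F [-0.91 -0.46 -3.65] T [ 0.018  0.019 -0.028] w 35.195110964869045
t 14.2 thz 65.9508018899546 j [-0.58 -0.13 -0.36  1.35  0.   -1.73] d [-0.    0.02 -0.14]
x [-2.0e-04  3.3e-03 -1.0e+00] pos [ 492.48 -165.25  109.21] F [-1.97  1.47 -1.93] T [0.181 0.566 0.02 ] w 35.13379557846291
t 14.5 thz 65.95329596930833 j [-0.58 -0.13 -0.35  1.35  0.   -1.73] d [ 0.    0.46 -0.15]
```

```bash
python3 -m jog '[[2.5,[0,0.06,0],[0,0,0]],[2.5,[0,0.13,0],[0,0,0]],[2.5,[0,0.13,0.05],[0,0,0]],[2.5,[0,0.13,0.05],[0,0,0]]]'>/dev/null;python3 st.py; for k in 1 2; do python3 -m jog '[[2.5,[0,0,0.07],[0,0,0]],[2.5,[0,0,0.07],[0,0,0]],[2.5,[0,0,0.07],[0,0,0]]]' >/dev/null;python3 st.py; done
```

```text
x [-2.0e-04  2.8e-03 -1.0e+00] pos [ 491.5  -164.45  109.28] F [-0.46 -1.51 -2.51] T [-0.314  0.208 -0.02 ] w 35.136575910401014
t 14.9 thz 65.94714973246417 j [-0.58 -0.13 -0.36  1.35  0.   -1.73] d [-0.   -0.76 -0.48]
x [-7.0e-04  1.8e-03 -1.0e+00] pos [ 491.58 -164.3   109.32] F [-3.98 -4.25 -2.79] T [-0.955  0.677  0.064] w 35.35764607280674
t 15.2 thz 65.92646613333493 j [-0.58 -0.13 -0.36  1.35  0.   -1.73] d [-0.   -0.75 -0.65]
x [-1.4e-03  6.0e-04 -1.0e+00] pos [ 491.58 -164.27  109.35] F [-3.1  -4.17 -2.73] T [-1.101  0.774  0.024] w 34.83786674280184
t 15.5 thz 65.90069771037105 j [-0.58 -0.13 -0.36  1.35 -0.   -1.73] d [-0.   -0.77 -0.68]
```

```bash
python3 -m jog '[[2.5,[0,0,-0.1],[0,0,0]],[2.5,[0,0,-0.18],[0,0,0]],[2.5,[0,0,-0.18],[0,0,0]],[2.5,[0,0,-0.18],[0,0,0]]]'>/dev/null;python3 st.py; for k in 1 2; do python3 -m jog '[[2.5,[0,0,-0.07],[0,0,0]],[2.5,[0,0,-0.07],[0,0,0]],[2.5,[0,0,-0.07],[0,0,0]]]' >/dev/null;python3 st.py; done
```

```text
x [-9.0e-04  1.2e-03 -1.0e+00] pos [ 491.06 -165.61  109.38] F [ 1.05  0.73 -2.95] T [ 0.35  -0.212 -0.006] w 34.98922972527352
t 15.9 thz 65.91627833637935 j [-0.58 -0.13 -0.36  1.35  0.   -1.73] d [-0.   -0.69  0.76]
x [-3.0e-04  2.2e-03 -1.0e+00] pos [ 490.99 -165.73  109.37] F [ 2.75  5.62 -2.01] T [ 0.993 -0.575  0.063] w 35.01665850567119
t 16.2 thz 65.93966145390456 j [-0.58 -0.13 -0.36  1.35  0.   -1.73] d [ 0.   -0.71  0.9 ]
x [ 3.0e-04  3.4e-03 -1.0e+00] pos [ 490.94 -165.75  109.42] F [ 2.78  5.5  -2.67] T [ 1.24  -0.607 -0.006] w 34.86165584862422
t 16.5 thz 65.96703274805341 j [-0.58 -0.13 -0.36  1.35  0.   -1.73] d [ 0.   -0.75  0.94]
```

```bash
python3 -m jog '[[2.5,[0,0,0.08],[0,0,0]],[2.5,[0,0,0.08],[0,0,0]],[2.5,[0,0,0.08],[0,0,0]]]'>/dev/null;python3 st.py; for k in 1 ; do python3 -m jog '[[2.5,[0.1,0,0],[0,0,0]],[2.5,[0.2,0,0],[0,0,0]],[2.5,[0.2,0,0],[0,0,0]]]' >/dev/null;python3 st.py; done
```

```text
x [-1.0e-04  2.8e-03 -1.0e+00] pos [ 491.15 -165.32  109.39] F [-0.16 -0.   -3.2 ] T [ 0.058 -0.027 -0.009] w 34.46830969876801
t 16.8 thz 65.95723890579626 j [-0.58 -0.13 -0.36  1.35  0.   -1.73] d [ 0.   -0.73  0.46]
x [ 1.0e-04  2.2e-03 -1.0e+00] pos [ 491.17 -165.55  108.04] F [-2.46  2.08  4.94] T [0.215 0.64  0.013] w 35.37468140807209
t 17.1 thz 65.95098275833887 j [-0.58 -0.13 -0.36  1.34  0.   -1.73] d [ 0.   -0.61  0.66]
```

```bash
python3 -m jog '[[2.5,[0.1,0.02,0.04],[0,0,0]],[2.5,[0.2,0.02,0.04],[0,0,0]],[2.5,[0.2,0.02,0.04],[0,0,0]]]' >/dev/null;python3 st.py
```

```text
x [ 4.e-04  1.e-03 -1.e+00] pos [ 491.2  -165.54  107.06] F [-3.23 -0.19  5.91] T [ 0.164  0.992 -0.028] w 35.08604041883085
t 17.4 thz 65.93722650504175 j [-0.58 -0.13 -0.36  1.34  0.   -1.73] d [ 0.   -0.59  0.64]
```

```bash
python3 - <<'E'
from h import *
im=capture('wrist')[:,:,::-1]
cv2.imwrite('pics/w6.png',im)
t=im[140:335,225:410]
a=cv2.convertScaleAbs(cv2.resize(t,None,fx=3,fy=3,interpolation=cv2.INTER_CUBIC),alpha=1.5)
cv2.imwrite('pics/w6c.png',a)
im=capture('scene')[:,:,::-1]
cv2.imwrite('pics/s6c.png',cv2.resize(im[130:230,190:310],None,fx=6,fy=6,interpolation=cv2.INTER_CUBIC))
E
```

```text
(no output)
```

View pics/w6c.png

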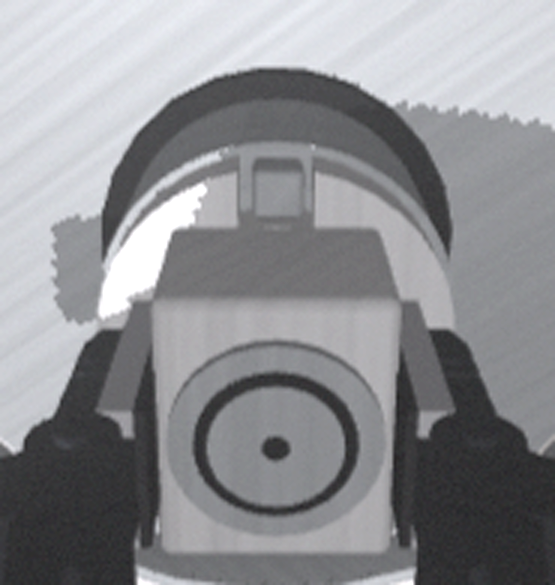

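View pics/s6c.png

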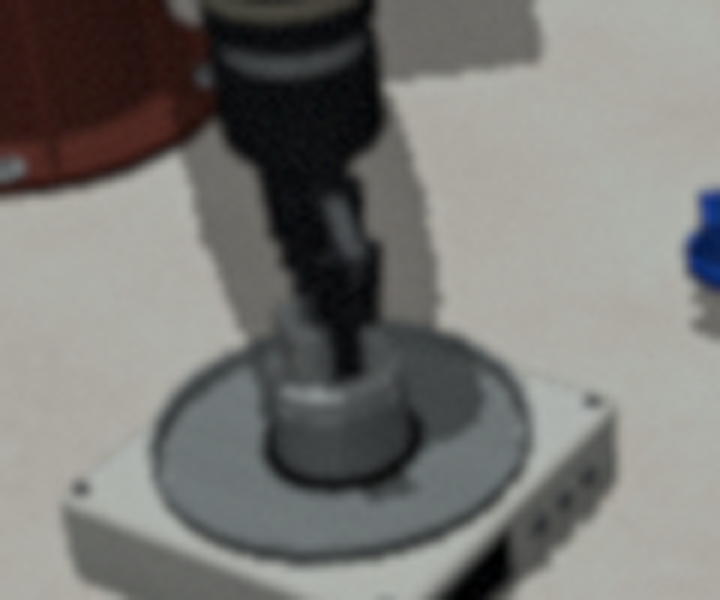

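```bash
python3 -m jog '[[2.5,[0.1,0.03,0],[0,0,0]],[2.5,[0.2,0.03,0],[0,0,0]],[2.5,[0.2,0.03,0],[0,0,0]]]' >/dev/null;python3 st.py
```

```text
x [ 1.3e-03  3.0e-04 -1.0e+00] pos [ 491.17 -165.61  106.17] F [-3.26  2.49  7.73] T [0.607 0.862 0.008] w 35.1166979682549
t 17.8 thz 65.9350391444002 j [-0.58 -0.13 -0.37  1.34  0.   -1.73] d [ 0.   -0.6   0.71]
```

```bash
python3 -m jog '[[2.5,[0.1,0,0],[0,0,0]],[2.5,[0.2,0,0],[0,0,0]],[2.5,[0.2,0,0],[0,0,0]]]' >/dev/null;python3 st.py
```

```text
x [ 1.8e-03 -3.0e-04 -1.0e+00] pos [ 491.21 -165.61  106.15] F [-6.69  3.69 16.41] T [ 1.157  1.973 -0.029] w 35.06435642784836
t 18.1 thz 65.94866257481348 j [-0.58 -0.13 -0.37  1.34  0.   -1.73] d [ 0.   -0.55  0.7 ]
```

```bash
python3 -m jog '[[2.5,[0.25,0,0],[0,0,0]],[2.5,[0.25,0,0],[0,0,0]]]';python3 st.py;  python3 -m jog '[[2.5,[0,0,0],[0,0,0]],[2.5,[0,0,0],[0,0,0]]]'; python3 st.py
```

```text
time_s: 18.3
position: [491.2, -165.6, 106.1]
eef_rot: [-1.57, 1.568, -0.419]
contact_force: [-8.5, 5.1, 20.3]
grip_width: 35.0
x [ 0.0024 -0.001  -1.    ] pos [ 491.23 -165.64  106.15] F [-8.47  5.1  20.35] T [ 1.498  2.467 -0.079] w 34.97085036241159
t 18.3 thz 65.9541954604208 j [-0.58 -0.14 -0.37  1.34  0.   -1.73] d [ 0.   -0.52  0.71]
time_s: 18.5
position: [491.4, -165.6, 106.3]
eef_rot: [-1.531, 1.568, -0.38]
contact_force: [1.1, -0.7, 3.9]
grip_width: 34.6
x [ 0.0028 -0.0011 -1.    ] pos [ 491.39 -165.62  106.26] F [ 1.12 -0.66  3.93] T [-0.019 -0.184  0.007] w 34.62055668700453
t 18.5 thz 65.9602559195867 j [-0.58 -0.14 -0.37  1.34  0.   -1.73] d [ 0.   -0.39  0.64]
```

```bash
python3 -m jog '[[5,[0,0,0],[0,0,0]],[6,[0,0,0],[0,0,0]],[7,[0,0,0],[0,0,0]],[7,[0,0,0],[0,0,0]],[7,[0,0,0],[0,0,0]],[7,[0,0,0],[0,0,0]]]'; python3 -m jog '[[7,[-1,0,0],[0,0,0]],[7,[-3,0,0],[0,0,0]],[7,[-6,0,0],[0,0,0]],[7,[-9,0,0],[0,0,0]],[7,[-12,0,0],[0,0,0]],[7,[-12,0,0],[0,0,0]],[7,[-12,0,0],[0,0,0]]]'; python3 st.py
python3 - <<'E'
from h import *
im=capture('wrist')[:,:,::-1]
cv2.imwrite('pics/w7.png',im)
t=im[120:250,240:400]
cv2.imwrite('pics/w7c.png',cv2.convertScaleAbs(cv2.resize(t,None,fx=4.5,fy=4.5,interpolation=cv2.INTER_CUBIC),alpha=1.5))
im=capture('scene')[:,:,::-1]
cv2.imwrite('pics/s7.png',im)
cv2.imwrite('pics/s7c.png',cv2.resize(im[130:230,190:310],None,fx=6,fy=6,interpolation=cv2.INTER_CUBIC))
E
```

```text
time_s: 19.1
position: [491.4, -165.6, 106.2]
eef_rot: [-1.536, 1.568, -0.384]
contact_force: [0.7, -0.2, -0.1]
grip_width: 70.2
time_s: 19.8
position: [491.5, -165.8, 227.4]
eef_rot: [-1.623, 1.566, -0.472]
contact_force: [0.0, 0.5, -0.0]
grip_width: 69.8
x [ 0.0045 -0.0023 -1.    ] pos [ 491.51 -165.84  227.4 ] F [ 0.03  0.48 -0.04] T [-0.013  0.012  0.036] w 69.76525806068062
t 19.8 thz 65.95566647960712 j [-0.58 -0.15 -0.16  1.56  0.   -1.73] d [ 0.   -0.18  0.79]
```

View pics/w7c.png

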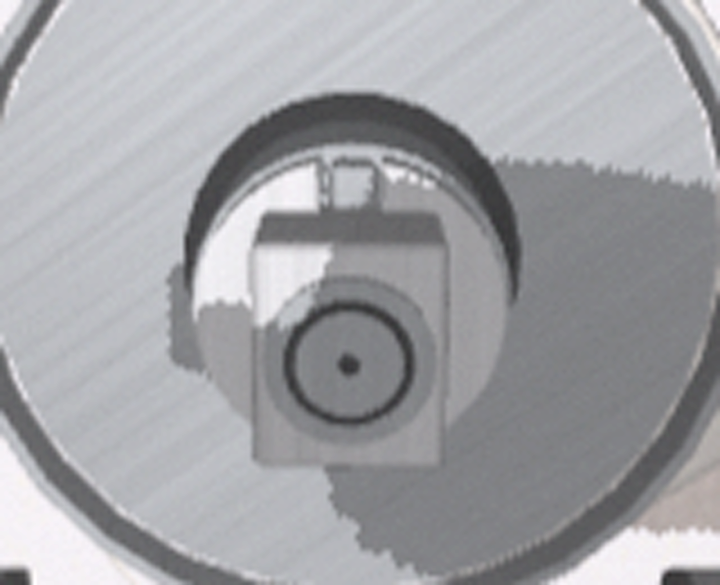

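View pics/s7c.png

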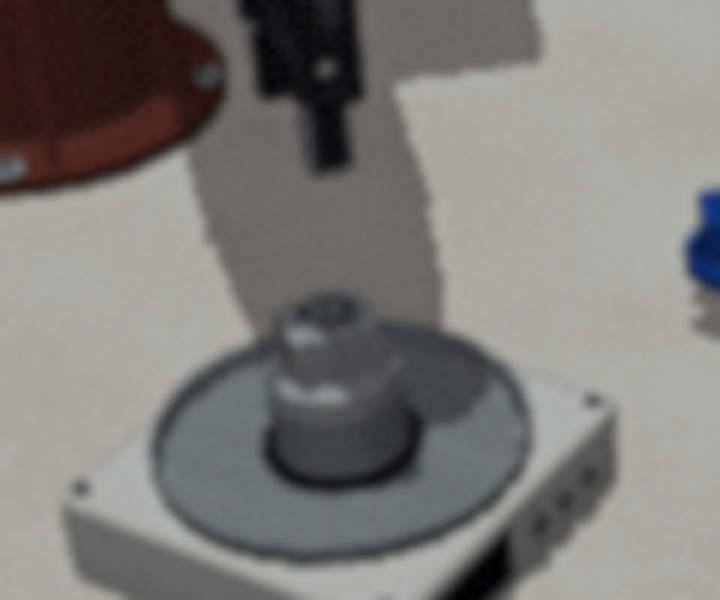

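View pics/s7.png

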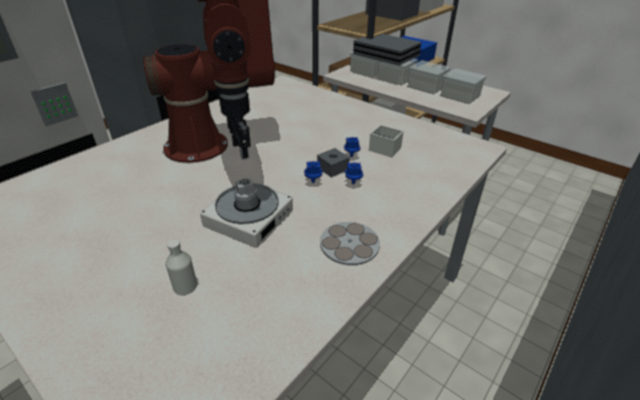

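The chuck sits on the spindle with a dog visible in its slot, and the bottle, cassette and carrier are undisturbed. As an independent height check I'll touch the hub top with shut fingertips; home should read TCP z ≈ 137.

```bash
python3 -m jog '[[0,[2,0,0],[0,0,0]],[0,[4,0,0],[0,0,0]],[0,[6,0,0],[0,0,0]],[0,[7,0,0],[0,0,0]],[0,[7.5,0,0],[0,0,0]],[0,[8,0,0],[0,0,0]],[0,[8.5,0,0],[0,0,0]],[0,[8.5,0,0],[0,0,0]],[0,[8.5,0,0],[0,0,0]]]' 30; python3 -m jog '[[0,[0.1,0,0],[0,0,0]],[0,[0.3,0,0],[0,0,0]],[0,[0.4,0,0],[0,0,0]],[0,[0.4,0,0],[0,0,0]]]'; python3 -m jog '[[0,[0.05,0,0],[0,0,0]],[0,[0.1,0,0],[0,0,0]],[0,[0.1,0,0],[0,0,0]]]'
```

```text
time_s: 20.8
position: [491.1, -165.5, 141.0]
eef_rot: [-1.531, 1.568, -0.38]
contact_force: [-0.3, -0.6, 0.3]
grip_width: -0.0
time_s: 21.2
position: [491.0, -165.5, 136.8]
eef_rot: [-1.466, 1.568, -0.315]
contact_force: [-1.0, -0.2, -0.4]
grip_width: -0.3
time_s: 21.5
position: [491.0, -165.4, 135.7]
eef_rot: [-1.482, 1.569, -0.331]
contact_force: [0.1, -0.2, -0.3]
grip_width: 0.3
```

```bash
for i in 1 2; do python3 -m jog '[[0,[0.05,0,0],[0,0,0]],[0,[0.1,0,0],[0,0,0]],[0,[0.1,0,0],[0,0,0]]]'; done; python3 - <<'E'
from h import *
im=capture('wrist')[:,:,::-1]
cv2.imwrite('pics/w8.png',im)
E
```

```text
time_s: 21.8
position: [491.1, -165.5, 135.1]
eef_rot: [-1.529, 1.568, -0.378]
contact_force: [-0.5, 1.1, 3.8]
grip_width: 0.2
time_s: 22.1
position: [491.1, -165.5, 135.0]
eef_rot: [-1.598, 1.568, -0.447]
contact_force: [-4.3, 1.9, 8.7]
grip_width: -0.2
```

View pics/w8.png

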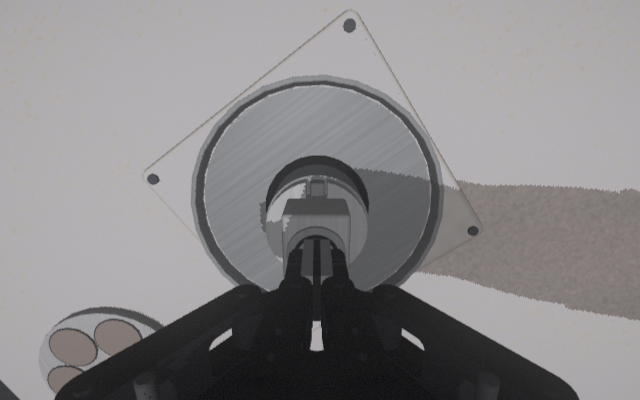

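Contact came at z ≈ 135, so the chuck isn't 3 mm high on the collar. I'll retract.

```bash
python3 -m jog '[[0,[-1,0,0],[0,0,0]],[0,[-4,0,0],[0,0,0]],[0,[-8,0,0],[0,0,0]],[0,[-11,0,0],[0,0,0]],[0,[-11,0,0],[0,0,0]],[0,[-11,0,0],[0,0,0]],[0,[-11,0,0],[0,0,0]]]'
python3 - <<'E'
from h import *
im=capture('wrist')[:,:,::-1]
cv2.imwrite('pics/w9c.png',cv2.convertScaleAbs(cv2.resize(im[120:250,240:400],None,fx=4.5,fy=4.5,interpolation=cv2.INTER_CUBIC),alpha=1.5))
E
```

```text
time_s: 22.85
position: [490.5, -165.2, 244.0]
eef_rot: [-1.465, 1.569, -0.314]
contact_force: [-0.0, 0.3, 0.5]
grip_width: -0.0
```

View pics/w9c.png

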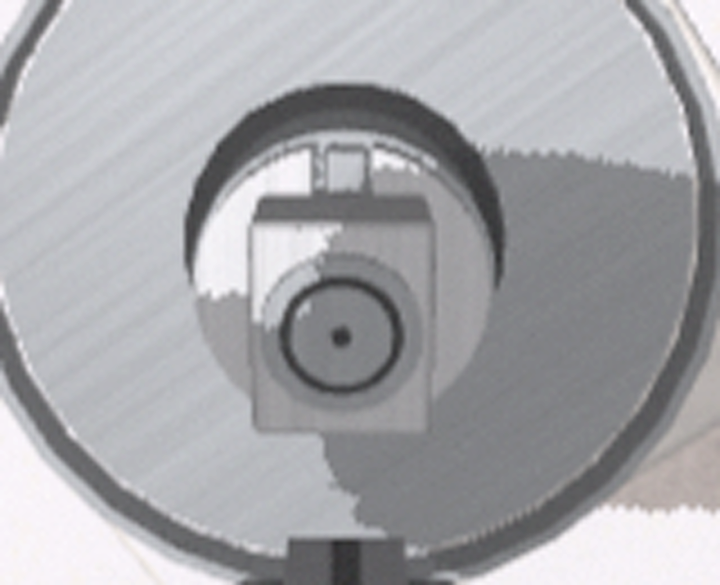

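The chuck is seated and free, with the dog at crop (347,168) inside the slot and the hub dot at (341,336). I'm handing in.

```bash
python3 -c "
from plant import *
print(get_obs()['qvel'].round(3));print(close_job())"
```

```text
[ 0.002  0.001 -0.002  0.001 -0.002 -0.001]
the job is handed in; nothing more can be done
None
```

The chuck is in the spindle with its slots over the dogs, pushed home and released, and the job was handed in at about 23 s. No verdict came back.

- **Pick and insertion:** I lifted the silver chuck from its stand and lined its slots up with the dogs, which the wrist camera measured at about 66° from the world x axis. The slots dropped over the dogs on the first try, so no turning search was needed. I then centred the shank by touching the socket on each side.
- **Pushing home:** The collar was felt at a tool height of about 109 mm. The chuck then stopped hard at 106.15 mm (106.2 expected). My last push there was about 25 N, well under the 50 N limit.
- **Last checks:** The final wrist picture shows one dog inside its slot; the other is out of view. The fingers were clear, the force reading was near zero, and the arm was at rest. The scene view after release showed the bottle, cassette and carrier where they were; I judged that by eye, without measuring.
- **One check disagreed:** Touching the top of the hub with shut fingertips gave 135 mm, where I expected 137 mm. I put this down to finger-tip offset or how the 2 mm raised face is counted. It does rule out the chuck sitting 3 mm high on the collar, but it does not confirm flushness to the millimetre.

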